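Close the feed tub with the lid that fits

TASK

The white plant-feed tub on the potting bench stands open. Of the three loose grey screw lids find the one that fits its threaded neck, set it on the neck and screw it clockwise (seen from above) until it is fully home: flat down on the tub, with its grip fin in line with the tub's two side ears. Let go of it, and leave the other two lids on the bench.

Things in the scene. Friction and masses are not known exactly. Their poses are not given: they have to be found in the camera images.
- tub_seat (a point): White square tub, 112 mm, fixed in a wooden cradle. Point: centre of its flat shoulder, 90 mm above the bench, at the foot of the neck; z up, x through the two side ears (25 mm out, at +x and -x). The right lid goes on with its fin crosswise to the ears (35 to 145 deg anticlockwise from x, best 75), then turns clockwise to a stop: fin along x, rim on the shoulder, grip point 50 mm above here.
- tub_rim (a point): Centre of the neck's open rim, 24 mm above tub_seat, same axes. Neck 50 mm across, 40 at the rim; on its +x and -x sides a thread rib 45 deg long, sloped on top, 68 mm across both, 7 mm clear of the shoulder. The lid that fits is wider inside than the ribs, but its lugs are closer together than 68 mm (over 50); it has 4 mm play. Its lugs pass between the ribs, then turn easily under them.
- lid_small_grip (a point): Loose grey plastic screw lid, 66 mm across (58 inside, lugs 42 mm apart), lying open side down. As on all three: 30 mm high to its flat top, on which stands a grip fin 50 mm long, 16 thick, 40 high; two inner lugs at the lower rim, under the line of the fin. Point: centre of the fin, on the lid's axis, 20 mm above the flat top, 50 above the lower rim; x along the fin, y across, z up. About 80 g.
- lid_medium_grip (a point): Loose grey plastic screw lid, 84 mm across (76 inside, lugs 60 mm apart); otherwise as lid_small_grip: 30 mm high, fin 50 x 16 x 40 mm, point at the fin's centre, x along the fin.
- lid_large_grip (a point): Loose grey plastic screw lid, 102 mm across (94 inside, lugs 78 mm apart); otherwise as lid_small_grip: 30 mm high, fin 50 x 16 x 40 mm, point at the fin's centre, x along the fin.
Things that resemble listed ones, but are neither listed nor needed, are in the scene too. Leave any blue, orange or yellow look-alike of the part that bears lid_small_grip alone.

How it is judged:
By the outcome, as a careful person would: the job done as asked, in the order asked, and still so for the second after the job is handed in, with the robot touching nothing.
It also fails if it takes over 42 s, if anything falls off the work surface, if the arm or the gripper's body presses on something with over 40 N, if the wrist force passes 120 N, or if a joint passes its speed limit or range.

ROBOT

A 7-joint arm with a two-finger parallel gripper is mounted at the origin on the work surface. World frame = base frame: x ahead of the robot, y to its left, z up, the work surface at z = 0. Lengths are in mm, angles in degrees, forces in N, time in s.
With the tool pointing down it reaches from about 425 to 875 mm from the base axis. Payload 8.4 kg.
Tool frame: the origin (TCP) lies on the centre line of the jaws, within the pads' length; the fingertips stand 17 mm ahead of it and the grasp point (between the pads) lies 2 mm behind it; z points along the fingers, y is the line along which they close (so a half turn about z gives the same grasp; the last joint's range is limited). The gripper opens to 85 mm and grips with 20 to 120 N. Pads are 22 mm wide; open, the fingers measure 114 mm over their backs; the gripper's body (76 mm by 85 mm) begins 54 mm behind the grasp point. The pads swing forward as they close: fully open they stand 13 mm farther back than shut.
Start: joints at [59.347, 19.091, 2.286, 83.961, -0.768, 76.965, -3.352], TCP at [274.363, -589.228, 248.308] pointing down, gripper open.
Joint ranges: [-147.57, 147.57], [-21.85, 119.76], [-74.77, 79.35], [14.55, 137.4], [-85.83, 265.84], [4.83, 119.75], [-152.11, 152.11]. Speed limits (degrees/s): [127.2, 127.2, 159.86, 159.86, 180, 180, 180].

INTERFACE

Orientations are given as a 3x3 rotation matrix whose columns are the frame's x, y, z axes.
In Python, from rig import sense, snapshot, calibration, hand_in gives the robot as it stands.
- The arm moves only by the tool servo_tool, never from a script. Its argument "rows" is a list of rows, each a list of 3 entries, a list of its own where there are three numbers: the gripper's target within -1 to 1 (fully open at 1, half-way at 0, shut at -1), then the shift along the tool's x, y, z in cm, then the turn about the tool's z in rad. A call has 1 to 20 rows; each row is the pose to reach, as a shift and turn from the pose commanded when the call began, along the tool's axes at that moment; what a row does not reach only later rows make up. A row lasts 1/8 s, in which the tool goes at most 62.5 mm and 10.7 degrees, less where a joint would pass 70% of its speed; a pose out of reach is approached as far as the arm can. A call with a gripper value outside its range is refused whole. The fingers move at their own pace and stop on an object; "grip_force" is the grip in N (left out, the last holds). Time passes only in rows, so rows that repeat a pose let the fingers close. It gives the time, the measured TCP pose, the force, the opening and the grip force at its end, in the units of the state.
- sense(): the state, without advancing time (a new reading comes with each control period).
- snapshot(name): name is "scene" or "top" or "wrist"; returns (picture, depth): 420x560x3 uint8, red, green, blue; 420x560 float32, mm along the optical axis (not along the pixel's ray), 0 where there is no reading.
- calibration(name): a dict with "K" (3x3 intrinsics, pixels), "position" and "rotation" of the camera in the world. Camera axes: x right, y down, z forward; pixel columns grow to the right and rows downward; lengths in mm; the calibration is good to about 2 mm. The wrist camera is an equidistant fisheye: a pixel r from the principal point sees the ray r / f radians off the axis. A picture is of the moment at which its call begins: read the wrist's pose just before it. calibration takes no time and is no camera call; for the wrist camera it gives the pose at the moment of the call.
- hand_in(): hands the job in; it is judged then, once.
The state is a dict: "t": time; "joint_positions": joint angles; "joint_velocities": joint speeds; "effort": joint torques, N m; "tcp_pos": TCP position; "orientation": TCP orientation; "wrist_force": force on the tool from outside, world axes, zero at the start; "ft_torque": the same for the moment, N m; "grip_width": finger opening in mm; "finger_force": force on a finger pad.
Only numpy, scipy, OpenCV 4.12 (cv2) and the standard library are available. Lean on these libraries where they do the work, as an engineer would, in place of code of your own. Each camera call takes 0.05 s, during which the arm holds its last target. There are 200 camera calls.

## Working session

There is one attempt and no reset: what is moved stays moved. The work goes in short steps, Python scripts to look and compute and a tool call to move; the robot and the scene stay as the last step left them, time stands still between calls to the robot, and variables do not carry over. Pictures are saved under pics/ and viewed, at most 10 in all, crops included, and the job is handed in when it is done.

Besides the shell and the picture viewer there is one more tool, called as name(argument=value, ...) on one line, values as JSON. servo_tool: Moves the arm, as the interface text tells. Its arguments: {"type":"object","properties":{"rows":{"type":"array","items":{"type":"array"}},"grip_force":{"type":"number"}},"required":["rows"]}

```bash
mkdir -p pics; cat > h.py <<'E'
import numpy as np, cv2
from rig import sense, snapshot, calibration, hand_in
def look(n,f):
    c=calibration(n); p,d=snapshot(n); cv2.imwrite('pics/'+f+'.png',p[:,:,::-1]); np.savez('pics/'+f,p=p,d=d,**{k:np.array(c[k]) for k in('K','position','rotation')}); return p,d,c
def load(f): return np.load('pics/'+f+'.npz')
def world(f):  # pinhole cloud HxWx3
    z=load(f);K=z['K'];d=z['d'];v,u=np.mgrid[:420,:560]
    P=np.dstack([(u-K[0,2])/K[0,0]*d,(v-K[1,2])/K[1,1]*d,d])
    return P@z['rotation'].T+z['position']
E
python3 - <<'E'
from h import *
s=sense();print(s['tcp_pos'],np.round(s['orientation'],3).tolist(),s['t'])
for n in('top','scene'):
    p,d,c=look(n,n+'0');print(n,c['position'],np.round(c['rotation'],2).tolist(),c['K'])
E
```

```text
[ 274.16617845 -588.86512204  247.40489298] [[0.907, 0.422, -0.001], [0.422, -0.907, 0.001], [-0.0, -0.002, -1.0]] 0.0
top [398.33648063 -45.93909757 994.23167542] [[0.02, -0.99, 0.13], [-1.0, -0.02, 0.0], [-0.0, -0.13, -0.99]] [[463.53879112   0.         281.80969907]
 [  0.         463.53879112 206.66433584]
 [  0.           0.           1.        ]]
scene [1305.22638861 -264.08614515  957.72019042] [[0.22, 0.71, -0.67], [0.97, -0.15, 0.16], [0.01, -0.69, -0.73]] [[479.82461507   0.         275.80271878]
 [  0.         479.82461507 202.33414692]
 [  0.           0.           1.        ]]
```

View pics/top0.png

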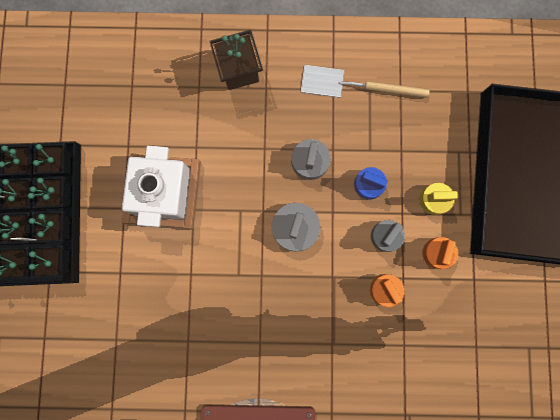

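View pics/scene0.png

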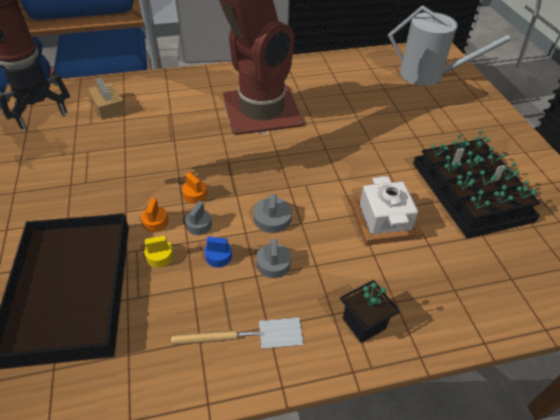

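The top view shows grey lids at (311,158), (296,228) and (388,236), with apparent widths of 38, 48 and 31 px. That makes the first one the medium. The tub is at about (152,186), with its ears at (157,152) and (148,218). I'll measure them by depth.

```bash
python3 - <<'E'
from h import *
W=world('top0');p=load('top0')['p']
def reg(u,v,r,z0,z1):
    m=np.zeros((420,560),bool);m[v-r:v+r,u-r:u+r]=1
    return W[m&(W[...,2]>z0)&(W[...,2]<z1)]
def rect(a,n):
    r=cv2.minAreaRect(a[:,:2].astype(np.float32));print(n,len(a),np.round(a.mean(0),1),np.round(r[0],1),np.round(r[1],1),round(r[2],1))
for n,u,v,r in(('A',311,158,24),('B',296,228,30),('C',388,236,20)):
    rect(reg(u,v,r,24,35),n+' disc');rect(reg(u,v,r,62,78),n+' fintop')
rect(reg(155,186,45,84,96),'shoulder');rect(reg(155,186,30,109,122),'rim')
for v in range(140,232,6): print(v,np.round(W[v,130:192:6,2]).astype(int))
E
```

```text
A disc 988 [ 624.9 -101.    30.2] [ 626.8 -101.3] [82.4 83.3] 77.1
A fintop 189 [ 625.9 -101.3   69.9] [ 627.1 -101.5] [15.8 51.1] 78.9
B disc 1640 [479.7 -71.8  30.3] [480.9 -72.2] [100.7  98.3] 1.2
B fintop 197 [479.8 -71.7  69.9] [480.4 -71.9] [15.9 49.7] 73.8
C disc 518 [ 464.5 -261.6   30.3] [ 465.5 -264.3] [62.6 64.3] 0.4
C fintop 210 [ 464.8 -263.9   70.1] [ 465.  -264.6] [16.7 49.6] 54.4
shoulder 2982 [549.5 213.6  89.5] [551.6 215.6] [112.4 162. ] 86.4
rim 237 [550.5 214.3 112.7] [551.  216.2] [43.9 55.5] 69.5
140 [ 0 -2 -1  0 -2  1 -1 -1  3  1 -3]
146 [-1  4 -3 87 90 85  1  0  1  0  1]
152 [-1 -1  0 85 87 90 86  1  1  1  2]
158 [91 91 92 88 87 87 86 24 27 26  1]
164 [90 90 91 89 91 89 90 89 91 73 23]
170 [ 91  90  90 111 109  90  91  90  89  65  29]
176 [ 89  89 113 100 115  98  85  90  88  61  24]
182 [ 90  90 103 101 101 106  89  88  92  55  26]
188 [ 89  89  98 100 101 108  90  88  90  48  29]
194 [ 89  91 103 113 107  90  92  93  87  46  23]
200 [ 87  93  88 106 104  91  89  91  86  36  27]
206 [89 93 92 91 89 90 89 91 84 27 24]
212 [76 86 87 87 87 91 92 88 79 19 25]
218 [29 25 85 87 85 79  2 18 28 15 26]
224 [-1  1 90 90 89 27 26 25 24 24 27]
230 [-1  1 -1 -1 -2  0 -2  1  1  2  1]
```

Lid A is the medium one: axis about (626.5, -101.3), fin at -11°. The tub is at about (551, 215.5), and its ear angle needs a closer look. I'll move above the lid first.

servo_tool(rows=[[1,[52.5,-29.4,6.0],0.63],[1,[52.5,-29.4,6.0],0.63],[1,[52.5,-29.4,6.0],0.63],[1,[52.5,-29.4,6.0],0.63],[1,[52.5,-29.4,6.0],0.63],[1,[52.5,-29.4,6.0],0.63],[1,[52.5,-29.4,6.0],0.63],[1,[52.5,-29.4,6.0],0.63],[1,[52.5,-29.4,6.0],0.63],[1,[52.5,-29.4,6.0],0.63],[1,[52.5,-29.4,6.0],0.63],[1,[52.5,-29.4,6.0],0.63],[1,[52.5,-29.4,6.0],0.63],[1,[52.5,-29.4,6.0],0.63],[1,[52.5,-29.4,6.0],0.63],[1,[52.5,-29.4,6.0],0.63]], grip_force=50)

```text
t: 2.1
tcp_pos: [626.1, -101.4, 188.4]
orientation: [[0.981, -0.193, 0.0], [-0.193, -0.981, -0.0], [0.0, -0.0, -1.0]]
wrist_force: [-0.8, -0.2, 0.1]
grip_width: 85.4
finger_force: 0.0
```

```bash
python3 - <<'E'
from h import *
s=sense();print(s['t'],np.round(s['tcp_pos'],1),np.round(s['orientation'],3).tolist(),np.round(s['joint_positions'],1),s['grip_width'])
p,d,c=look('wrist','w1');print(c['position'],np.round(c['rotation'],2).tolist(),c['K'])
# fisheye check: cloud (depth along axis)
K=np.array(c['K']);v,u=np.mgrid[:420,:560];a=(u-K[0,2])/K[0,0];b=(v-K[1,2])/K[1,1];r=np.hypot(a,b)+1e-9
t=np.tan(np.minimum(r,1.45))/r;W=np.dstack([a*t*d,b*t*d,d])@np.array(c['rotation']).T+np.array(c['position'])
m=(np.abs(W[...,0]-626)<50)&(np.abs(W[...,1]+101)<50)&(d>0)
for z0,z1 in((24,35),(62,78)):
    q=W[m&(W[...,2]>z0)&(W[...,2]<z1)];print(len(q),cv2.minAreaRect(q[:,:2].astype(np.float32)) if len(q) else '')
E
```

```text
2.1 [ 626.1 -101.4  188.4] [[0.981, -0.193, 0.0], [-0.193, -0.981, -0.0], [0.0, -0.0, -1.0]] [ 15.6  20.1 -13.2  90.1   4.8  70.4 -99.6] 85.3642574244087
[ 707.98886648 -116.89815206  314.78913366] [[-0.19, -0.93, -0.32], [-0.98, 0.18, 0.06], [0.0, 0.32, -0.95]] [[325.1922621    0.         277.72914317]
 [  0.         325.1922621  209.23814922]
 [  0.           0.           1.        ]]
5014 ((628.6209106445312, -100.79505920410156), (82.4938735961914, 82.10459899902344), 75.9090576171875)
1177 ((628.6431884765625, -100.01007080078125), (15.801824569702148, 49.52455520629883), 78.61361694335938)
```

View pics/w1.png

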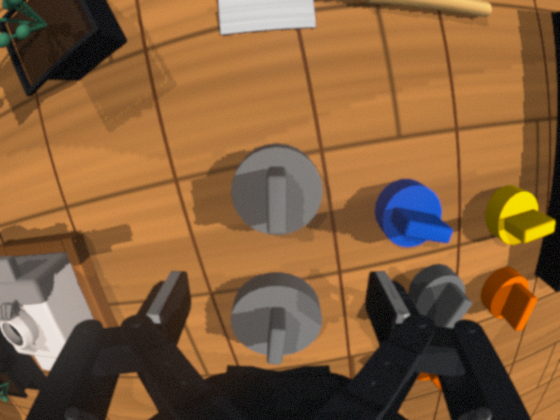

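The wrist view shows the medium lid at (276,190) with its fin in line with the tool. Depth gives (628.6, -100.5), diameter 82 mm and fin -11.4°, which agrees with the top view. I'll descend and grasp.

servo_tool(rows=[[1,[0.15,0,5],0],[1,[0.15,0,9],0],[1,[0.15,0,12],0],[1,[0.15,0,13.6],0],[1,[0.15,0,13.6],0],[1,[0.15,0,13.6],0],[-1,[0.15,0,13.6],0],[-1,[0.15,0,13.6],0],[-1,[0.15,0,13.6],0],[-1,[0.15,0,13.6],0],[-1,[0.15,0,13.6],0],[-1,[0.15,0,13.6],0],[-1,[0.15,0,13.6],0],[-1,[0.15,0,13.6],0]], grip_force=50)

```text
t: 3.9
tcp_pos: [627.8, -101.4, 52.5]
orientation: [[0.981, -0.193, 0.0], [-0.193, -0.981, -0.0], [0.0, -0.0, -1.0]]
wrist_force: [-1.0, -0.1, 4.1]
grip_width: 15.5
finger_force: 49.5
```

The lid is grasped at a width of 15.5. I'll lift it and go to a standoff where the camera sees the tub.

servo_tool(rows=[[-1,[0,0,-3],0],[-1,[0,0,-8],0],[-1,[0,0,-13],0],[-1,[-2,-2,-18],-0.15],[-1,[-5,-6,-20],-0.3],[-1,[-8,-10,-20],-0.45],[-1,[-12,-14,-20],-0.6],[-1,[-15.5,-17.8,-20],-0.77],[-1,[-15.5,-17.8,-20],-0.93],[-1,[-15.5,-17.8,-20],-1.1],[-1,[-15.5,-17.8,-20],-1.26],[-1,[-15.5,-17.8,-20],-1.415],[-1,[-15.5,-17.8,-20],-1.415],[-1,[-15.5,-17.8,-20],-1.415],[-1,[-15.5,-17.8,-20],-1.415],[-1,[-15.5,-17.8,-20],-1.415]])

```text
t: 5.9
tcp_pos: [509.9, 103.2, 252.3]
orientation: [[0.344, 0.939, -0.0], [0.939, -0.344, -0.0], [-0.0, -0.0, -1.0]]
wrist_force: [-0.4, -1.1, -0.5]
grip_width: 15.4
finger_force: 48.9
```

```bash
cat >> h.py <<'E'
def wcloud(f):
    z=load(f);K=z['K'];d=z['d'];v,u=np.mgrid[:420,:560];a=(u-K[0,2])/K[0,0];b=(v-K[1,2])/K[1,1];r=np.hypot(a,b)+1e-9
    t=np.tan(np.minimum(r,1.45))/r;W=np.dstack([a*t*d,b*t*d,d])@z['rotation'].T+z['position'];W[d<=0]=np.nan;return W
E
python3 - <<'E'
from h import *
s=sense();print(s['t'],np.round(s['tcp_pos'],1),np.round(s['orientation'],3).tolist(),np.round(s['joint_positions'],1),s['grip_width'])
look('wrist','w2');W=wcloud('w2')
m=(np.hypot(W[...,0]-551,W[...,1]-215)<110)
R=lambda q:np.round(np.r_[cv2.minAreaRect(q[:,:2].astype(np.float32))[0],cv2.minAreaRect(q[:,:2].astype(np.float32))[1],cv2.minAreaRect(q[:,:2].astype(np.float32))[2]],1)
for z0,z1 in((85,95),(110,119)):
    q=W[m&(W[...,2]>z0)&(W[...,2]<z1)];print(len(q),R(q),np.round(np.median(q,0),1))
q=W[m&(W[...,2]>110)&(W[...,2]<119)]
A=np.c_[2*q[:,:2],np.ones(len(q))];x=np.linalg.lstsq(A,(q[:,:2]**2).sum(1),rcond=None)[0];print('circ',x[:2])
E
```

```text
5.9 [509.9 103.2 252.3] [[0.344, 0.939, -0.0], [0.939, -0.344, -0.0], [-0.0, -0.0, -1.0]] [ 10.3   5.7 -28.3 100.3   2.8  74.7 -38.7] 15.42069415115732
13898 [552.8 217.5 112.  162.3  86.4] [549.3 213.1  90.3]
1288 [552.5 217.7  44.5  51.7  64.2] [551.9 216.4 113.6]
circ [552.70977847 217.49968507]
```

View pics/w2.png

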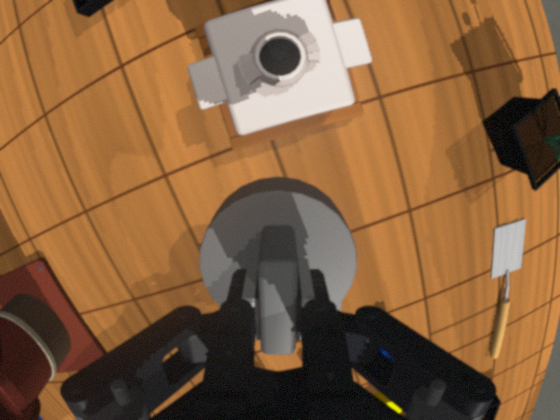

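The wrist view shows the tub with its rim at (280,55) and ears at (208,82) and (350,42), so the ear axis is -3.6°. The lid is held straight. To cancel camera bias, I'll measure the held lid in the same picture.

```bash
python3 - <<'E'
from h import *
W=wcloud('w2');p=load('w2')['p'].astype(int)
m=(W[...,2]>222)&(W[...,2]<240)&(np.hypot(W[...,0]-510,W[...,1]-103)<60)
m[300:]=0
q=W[m][:,:2];print(len(q),np.median(W[m][:,2]))
h=cv2.convexHull(q.astype(np.float32))[:,0]
tx=np.array([.344,.939]);ty=np.array([.939,-.344])
h=h[((h-[510,103])@tx)>8]   # front arc
from scipy.optimize import least_squares
for r in(41.5,42):
  f=least_squares(lambda c:np.hypot(*(h-c).T)-r,[510,103],loss='soft_l1');print(r,f.x,np.abs(f.fun).mean())
  o=f.x-[509.9,103.2];print('off tool',o@tx,o@ty)
f=W[(W[...,2]>264)&(W[...,2]<278)&(np.hypot(W[...,0]-510,W[...,1]-103)<45)]
print(len(f),((f[:,:2]-[509.9,103.2])@np.c_[tx,ty]).min(0),((f[:,:2]-[509.9,103.2])@np.c_[tx,ty]).max(0))
E
```

```text
10465 230.5408591182453
41.5 [509.99751641 105.03783423] 0.12637893623842608
off tool 1.7592719904750154 -0.5406470706746227
42 [509.73743394 104.48895712] 0.08675689861461841
off tool 1.1544080080449284 -0.5960507763880966
5071 [-23.76817268 -28.9335792 ] [27.17704949 24.87064495]
```

servo_tool(rows=[[-1,[4,0.1,0],0],[-1,[8,0.1,0],0],[-1,[11,0.15,0],0],[-1,[12.1,0.15,0],-0.02],[-1,[12.1,0.15,2],-0.02],[-1,[12.1,0.15,5],-0.02],[-1,[12.1,0.15,7],-0.02],[-1,[12.1,0.15,8],-0.02],[-1,[12.1,0.15,8.6],-0.02],[-1,[12.1,0.15,9.2],-0.02],[-1,[12.1,0.15,9.2],-0.02],[-1,[12.1,0.15,9.2],-0.02]])

```text
t: 7.45
tcp_pos: [553.1, 216.5, 160.8]
orientation: [[0.324, 0.946, 0.001], [0.946, -0.324, 0.0], [0.0, 0.001, -1.0]]
wrist_force: [0.1, -0.5, -1.0]
grip_width: 15.5
finger_force: 49.0
```

No contact so far. I'll lower it to just above the shoulder.

servo_tool(rows=[[-1,[0,0,0.4],0],[-1,[0,0,0.8],0],[-1,[0,0,1.2],0],[-1,[0,0,1.5],0],[-1,[0,0,1.7],0],[-1,[0,0,1.7],0],[-1,[0,0,1.7],0]])

```text
t: 8.32
tcp_pos: [552.9, 216.4, 143.5]
orientation: [[0.324, 0.946, 0.0], [0.946, -0.324, 0.0], [0.0, 0.0, -1.0]]
wrist_force: [-0.4, 0.2, -1.1]
grip_width: 15.5
finger_force: 49.0
```

servo_tool(rows=[[-1,[0,0,0.05],0],[-1,[0,0,0.1],0],[-1,[0,0,0.1],0],[-1,[0,0,0.1],0.1],[-1,[0,0,0.1],0.2],[-1,[0,0,0.1],0.3],[-1,[0,0,0.1],0.4],[-1,[0,0,0.1],0.5],[-1,[0,0,0.1],0.6],[-1,[0,0,0.1],0.6],[-1,[0,0,0.1],0.6]])

```text
t: 9.7
tcp_pos: [553.0, 216.5, 142.6]
orientation: [[0.8, 0.6, 0.0], [0.6, -0.8, 0.0], [0.001, 0.0, -1.0]]
wrist_force: [-0.4, 0.2, 2.4]
grip_width: 15.0
finger_force: 49.3
```

```bash
python3 -c "
from h import *
s=sense();print(s['ft_torque'],s['wrist_force'],s['joint_positions'])"
```

```text
[ 0.12382736  0.09053396 -0.00592679] [-0.36252548  0.16725091  2.44570233] [ -4.22164954  19.19029276 -25.8847828   98.26086986   9.13578754
  64.60358149 -85.93783065]
```

Light contact with the shoulder and almost no torque. I'll keep turning to the stop.

servo_tool(rows=[[-1,[0,0,0],0.1],[-1,[0,0,0],0.2],[-1,[0,0,0],0.3],[-1,[0,0,0],0.4],[-1,[0,0,0],0.5],[-1,[0,0,0],0.6],[-1,[0,0,0],0.67],[-1,[0,0,0],0.7],[-1,[0,0,0],0.7],[-1,[0,0,0],0.7]])

```text
t: 10.95
tcp_pos: [553.0, 216.5, 142.6]
orientation: [[0.998, -0.058, 0.0], [-0.058, -0.998, 0.0], [0.0, -0.0, -1.0]]
wrist_force: [0.4, 1.0, 4.7]
grip_width: 15.0
finger_force: 49.6
```

```bash
python3 - <<'E'
from h import *
s=sense();print(s['ft_torque'],s['wrist_force'],s['joint_positions'])
look('top','top1');look('scene','sc1')
W=world('top1');m=np.zeros((420,560),bool);m[130:235,110:200]=1
for a,b in((112,126),(154,165)):
  q=W[m&(W[...,2]>a)&(W[...,2]<b)];print(len(q),cv2.minAreaRect(q[:,:2].astype(np.float32)) if len(q) else '')
E
```

```text
[ 0.09236222  0.01378995 -0.00643054] [0.44400832 1.02985453 4.68207651] [  -9.18574414   18.3961299   -19.79257516   98.52096151    6.80993676
   64.23430152 -124.32727686]
602 ((548.1468505859375, 207.41946411132812), (67.154541015625, 83.10856628417969), 61.674949645996094)
65 ((534.1502075195312, 208.7718048095703), (13.862807273864746, 30.384084701538086), 9.87014102935791)
```

servo_tool(rows=[[-1,[0,0,0],0.015],[-1,[0,0,0],0.03],[-1,[0,0,0],0.045],[-1,[0,0,0],0.06],[-1,[0,0,0],0.06],[-1,[0,0,0],0.06]])

```text
t: 11.8
tcp_pos: [553.1, 216.9, 142.6]
orientation: [[0.993, -0.118, 0.001], [-0.118, -0.993, 0.001], [0.001, -0.001, -1.0]]
wrist_force: [2.3, 3.6, 4.1]
grip_width: 15.4
finger_force: 49.8
```

```bash
python3 - <<'E'
from h import *
s=sense();print(s['ft_torque'],s['wrist_force'],s['orientation'][:2])
E
```

```text
[ 0.83033233 -0.51950287  0.22048539] [2.25103681 3.56340006 4.13037537] [[ 9.92964253e-01 -1.18412056e-01  7.60367773e-04]
 [-1.18412671e-01 -9.92964130e-01  8.22703185e-04]]
```

The torque has risen to 0.22 N m, so the stop is reached. I'll release, rise and look.

servo_tool(rows=[[0.2,[0,0,0],0.06],[0.6,[0,0,0],0.06],[1,[0,0,0],0.06],[1,[0,0,0],0.06],[1,[0,0,0],0.06],[1,[0,0,0],0.06],[1,[0,0,-2],0.06],[1,[0,0,-5],0.06],[1,[0,0,-9],0.06],[1,[-3,0,-13],0.06],[1,[-6,0,-15],0.06],[1,[-6,0,-15],0.06],[1,[-6,0,-15],0.06],[1,[-6,0,-15],0.06]])

```text
t: 13.55
tcp_pos: [493.6, 222.8, 291.2]
orientation: [[0.984, -0.179, -0.002], [-0.179, -0.984, -0.001], [-0.002, 0.001, -1.0]]
wrist_force: [0.0, -0.1, 0.3]
grip_width: 85.2
finger_force: 0.0
```

```bash
python3 - <<'E'
from h import *
print(sense()['tcp_pos'])
look('wrist','w3');W=wcloud('w3')
m=(np.hypot(W[...,0]-551,W[...,1]-215)<110)
for z0,z1 in((85,95),(115,125),(154,166)):
    k=m&(W[...,2]>z0)&(W[...,2]<z1);q=W[k];r=cv2.minAreaRect(q[:,:2].astype(np.float32));print(len(q),np.round(np.r_[r[0],r[1],r[2]],1),np.median(q,0))
    if z0>100:
        x=np.c_[q,np.ones(len(q))];print('plane',np.linalg.lstsq(x[:,[0,1,3]],q[:,2],rcond=None)[0][:2])
E
```

```text
[493.63335272 222.82101568 291.15463647]
7198 [552.9 217.5 112.1 161.9  86.4] [568.68936972 215.50179233  89.90266935]
5220 [553.5 217.5  82.7  82.7  79.4] [555.20480897 213.92900405 120.69222151]
plane [-4.33147546e-05 -1.11852307e-03]
1207 [553.6 217.6  16.2  49.8  84.1] [553.77781539 217.21301768 160.41968477]
plane [0.00100063 0.0059297 ]
```

View pics/w3.png

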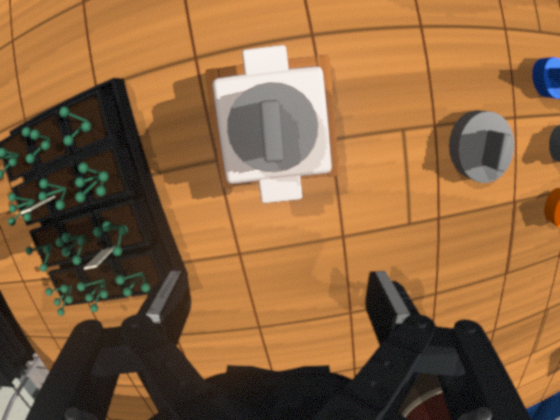

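The lid lies flat at z 120.7 around (272,127) in the picture. Its fin is at -5.9° and the ears at -3.6°, so it is at the stop and in line within about 2°. The hand is clear.

```bash
python3 -c "
from rig import hand_in;print(hand_in())"
```

```text
the job is handed in; nothing more can be done
None
```

The medium lid (84 mm) is screwed clockwise to its stop on the tub: it lies flat, its fin is within about 2° of the ears, and the gripper has let go; the other two lids were never touched, and the job was handed in at about 14 s.

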